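# Turn a bench compressor over by hand to just past compression

### The arm

A 6-joint arm with a two-finger parallel gripper is mounted at the origin on a cart in front of the work surface, level with it; the furniture and walls round the work are solid. World frame = base frame: x ahead of the robot, y to its left, z up, the work surface at z = 0. Lengths are in m, angles in rad, forces in N, time in s.
With the tool pointing down it reaches from about 0.25 to 0.775 m from the base axis. Payload 4 kg.
Tool frame: the origin (TCP) lies on the centre line of the jaws, within the pads' length; the fingertips stand 25 mm ahead of it and the grasp point (between the pads) lies 6 mm ahead of it; z points along the fingers, y is the line along which they close (so a half turn about z gives the same grasp; the last joint's range is limited). The gripper opens to 94 mm and grips with 3 to 60 N. Pads are 16 mm wide; open, the fingers measure 119 mm over their backs; the gripper's body (75 mm by 177 mm) begins 78 mm behind the grasp point.
Start: joints at [-0.103, 0.087, 1.371, -0, 1.684, -0.103], TCP at [0.55, -0, 0.21] pointing down, gripper open.
Joint ranges: [-3.1, 3.1], [-0.76, 2.03], [0.27, 2.55], [-1.08, 4.22], [0.17, 2.65], [-2.57, 2.57]. Speed limits (rad/s): [2.79, 2.79, 3.14, 3.14, 3.14, 3.14].

### API

Orientations are given as [roll, pitch, yaw] about the fixed x, y, z axes, in that order (R = Rz(yaw) Ry(pitch) Rx(roll)).
In Python, from bench import robot, imaging gives the robot as it stands. The module is installed in compiled form; this text tells all that it offers.
- The arm moves only by the tool drive_tool, never from a script. Its argument "series" is a list of rows, each a list of 3 entries, a list of its own where there are three numbers: the finger opening in m, from 0 to 0.094, then the shift along the tool's x, y, z in m, then the turn, a rotation vector about the tool's x, y, z in rad. A call has 1 to 5 rows; each row is the pose to reach, as a shift and turn from the pose commanded when the call began, along the tool's axes at that moment; what a row does not reach only later rows make up. A row lasts 1/8 s, in which the tool goes at most 62.5 mm and 10.7 degrees, less where a joint would pass 70% of its speed; a pose out of reach is approached as far as the arm can. A call with a gripper value outside its range is refused whole. The fingers move at their own pace and stop on an object; the grip force is fixed at half the most. Time passes only in rows, so rows that repeat a pose let the fingers close. It gives the time, the measured TCP pose, the force, the opening and the grip force at its end, in the units of the state.
- robot.get_obs(): the state, without advancing time (a new reading comes with each control period).
- imaging.snapshot(name): name is "scene" or "side" or "wrist"; returns the picture (480x640x3 uint8, red, green, blue); there is no depth.
- imaging.get_calibration(name): a dict with "intrinsics" (3x3 intrinsics, pixels), "position" and "rotation" of the camera in the world. Camera axes: x right, y up, looking along -z (the intrinsics and any distortion apply to the point x, -y, -z); pixel columns grow to the right and rows downward; lengths in m; the calibration is good to about 2 mm. A picture is of the moment at which its call begins: read the wrist's pose just before it. get_calibration takes no time and is no camera call; for the wrist camera it gives the pose at the moment of the call.
- robot.close_job(): hands the job in; it is judged then, once.
The state is a dict: "time": time; "joint_positions": joint angles; "qvel": joint speeds; "joint_torque": joint torques, N m; "tool_pos": TCP position; "ee_rot": TCP orientation; "wrist_force": force on the tool from outside, world axes, zero at the start; "wrist_torque": the same for the moment, N m; "width": finger opening in m; "finger_force": force on a finger pad.
Only numpy, scipy, OpenCV 4.12 (cv2) and the standard library are available. Lean on these libraries where they do the work, as an engineer would, in place of code of your own. Each camera call takes 0.05 s, during which the arm holds its last target. There are 200 camera calls.

### The job

Before the small bench compressor is used it must be turned over by hand: slide its clear guard all the way up, then turn the flywheel clockwise by its black crank handle against the rising resistance until it is just over the top of compression, where the resistance has died away, and stop and let go there, before the wheel runs on by itself. Then slide the guard fully back down over the wheel; do not knock over the flask or the bottle beside the machine.

Things in the scene. Friction and masses are not known exactly. Their poses are not given: they have to be found in the camera images.
- wheel_axis (a point): Point on the flywheel's axis, 56 mm out from the compressor's grey deck, level with the middle of the crank handle. The deck is inclined 28 degrees, facing up and toward the robot. x: up the slope (away from the robot), y: left, z: out of the deck along the axis, 28 degrees from vertical. The wheel is dark steel, 132 mm across, its front 26 mm out from the deck; no walls beside it.
- hood_lip (a point): Middle of the front edge of the grey hood over the deck's upper end, 90 mm up-slope of the wheel's axis and 83 mm out from the deck, 170 mm wide. It leans toward the robot above the wheel, so the crank handle is taken with the tool along -z of wheel_axis, tilted 28 degrees. Axes as wheel_axis.
- crank_grip (a point): Middle of the crank handle: black cylinder 22 mm across, 54 mm long (28 to 82 mm out from the deck) on the flywheel, 45 mm from its axis and parallel to it. Its sleeve spins freely: hold it without turning the tool. z: along the handle, out of the deck; x: from the axis to the handle. It starts on the left and goes over the top as the wheel turns clockwise, as seen from the robot.
- shaft (a joint): Shaft angle, rad: 0 at the top of compression, + past it, grows clockwise; starts -1.7 to -1.4. The handle turns one to one with it, up-slope within 0.4 rad at 0 (differs by start). Friction 0.18 N m; compression resists by up to 0.33 N m at -0.8, none at 0, then drives the wheel on. Let go at rest between 0 and 0.28 it stays; farther on it runs away to about 1.3.
- piston (a joint): Height of a steel tell-tale pin, 14 mm across its head, on the finned cylinder to the right of the deck, m: about -0.010 at the start, rising to 0, its highest, at the top of compression, and sinking again past it.
- guard_handle (a point): Middle of the guard's handle: black fin 16 mm wide (y), 40 mm along the slope (x), 36 mm high, its top 17 mm above this point, at the lower end of the clear flat guard (158 x 185 mm, 4 mm thick), which lies over the wheel parallel to the deck, 90 mm out from it. Axes as wheel_axis. The guard slides straight along x.
- guard (a joint): Travel of the guard up the slope, m: 0 fully down (over the wheel; so at the start), 0.165 fully up. It stays where it is left (sliding friction 2.5 N).
- burette_stand_r: Tall fixed burette stand to the right of the work (a bystander): grey base plate about 140 x 200 mm on the worktop, this point at its middle; a rod over 0.5 m high with clamps and burettes rises from it. Go round it on the robot's side when swinging the arm over from the right.
- flask_mid (a point): Middle (60 mm up) of a stoppered conical flask, 64 mm across and 121 mm high, standing loose to the right of the compressor; must not be tipped over. z up.
- bottle_mid (a point): Middle (45 mm up) of a brown reagent bottle, 46 mm across and 91 mm high, standing loose to the left of the compressor; must not be tipped over. z up.

How it is judged:
On the way, in this order (a step that is already met when the one before it is completed fails the run):
1. the guard is slid up (at least 145 mm) with the wheel not yet turned over (value of joint guard above 0.145 m and value of joint shaft below 0 rad), for 0.1 s.
2. the shaft stands at rest just over the top of compression (0.05 to 0.35 rad), the guard still up (value of joint shaft between 0.05 and 0.35 rad and value of joint guard above 0.12 m and velocity of joint shaft below 0.1 rad/s), for 0.3 s.
At the end, for the whole second after the job is handed in: The shaft rests 0.05 to 0.35 rad past the top of compression, the guard is down within 10 mm of its end (value of joint shaft between 0.05 and 0.35 rad and velocity of joint shaft below 0.05 rad/s and value of joint guard below 0.01 m); the robot touches nothing.
It fails at once if the wheel runs on more than 0.6 rad past the top of compression (value of joint shaft above 0.6 rad).
It fails at once if the flask is tipped over (angle between flask_mid's own z axis and vertical above 0.6 rad).
It fails at once if the bottle is tipped over (angle between bottle_mid's own z axis and vertical above 0.6 rad).
It also fails if it takes over 67 s, if anything falls off the work surface, if the arm or the gripper's body presses on something with over 40 N, if the wrist force passes 120 N, or if a joint passes its speed limit or range.

## Working session

There is one attempt and no reset: what is moved stays moved. The work goes in short steps, Python scripts to look and compute and a tool call to move; the robot and the scene stay as the last step left them, time stands still between calls to the robot, and variables do not carry over. Pictures are saved under pics/ and viewed, at most 10 in all, crops included, and the job is handed in when it is done.

Besides the shell and the picture viewer there is one more tool, called after "Call:" in YAML: its name, and indented under it one key for each argument. drive_tool: Moves the arm, as the interface text tells. Its arguments: {"type":"object","properties":{"series":{"type":"array"}},"required":["series"]}

```bash
mkdir -p pics; cat > h.py <<'E'
import numpy as np, cv2
from bench import robot, imaging
def snap(n,f):
    im=imaging.snapshot(n); cv2.imwrite('pics/'+f+'.png',im[:,:,::-1]); return im
def ray(c,u,v):
    d=np.linalg.inv(c['intrinsics'])@np.array([u,v,1.]); d=np.array([d[0],-d[1],-d[2]])
    d=np.array(c['rotation'])@d; return np.array(c['position']),d/np.linalg.norm(d)
def proj(c,P):
    q=np.array(c['rotation']).T@(np.array(P)-np.array(c['position'])); q=np.array([q[0],-q[1],-q[2]])
    p=np.array(c['intrinsics'])@q; return p[:2]/p[2]
def tri(*rays):
    A=0;b=0
    for o,d in rays:
        M=np.eye(3)-np.outer(d,d);A=A+M;b=b+M@o
    X=np.linalg.solve(A,b); return X,[np.linalg.norm((np.eye(3)-np.outer(d,d))@(X-o)) for o,d in rays]
def plane(r,p,n):
    o,d=r; return o+d*((np.array(p)-o)@n)/(d@n)
E
python3 - <<'E'
from h import *
np.set_printoptions(precision=4,suppress=True)
for n in ['scene','side']:
    snap(n,n+'0'); c=imaging.get_calibration(n); print(n,c)
print(robot.get_obs())
E
```

```text
scene {'intrinsics': array([[622.6805,   0.    , 324.2797],
       [  0.    , 622.6805, 237.6285],
       [  0.    ,   0.    ,   1.    ]]), 'position': array([-0.0597, -0.8367,  0.9541]), 'rotation': array([ 0.9408, -0.0205, -0.6321])}
side {'intrinsics': array([[499.8914,   0.    , 328.2818],
       [  0.    , 499.8914, 238.3548],
       [  0.    ,   0.    ,   1.    ]]), 'position': array([0.6978, 0.9655, 0.6031]), 'rotation': array([ 1.1156, -0.0145,  3.0543])}
{'time': 0.1, 'joint_positions': array([-0.1031,  0.0879,  1.3721, -0.    ,  1.6836, -0.1031]), 'qvel': array([-0.0004, -0.0037, -0.002 ,  0.0005,  0.0005, -0.0006]), 'joint_torque': array([  0.0023, -34.1257, -30.3302,   0.0719,   0.0306,  -0.0001]), 'tool_pos': array([0.5495, 0.0001, 0.2093]), 'ee_rot': array([-3.1396, -0.0002,  1.5708]), 'wrist_force': array([-0.1534,  0.6624,  0.1278]), 'wrist_torque': array([ 0.0076, -0.0119, -0.0206]), 'finger_force': 0.0, 'width': 0.09377687999457539}
```

```bash
cat >> h.py <<'E'
from scipy.spatial.transform import Rotation as Ro
_g=imaging.get_calibration
def cal(n):
    c=dict(_g(n)); r=np.array(c['rotation'])
    if r.ndim==1: c['rotation']=Ro.from_euler('xyz',r).as_matrix()
    return c
E
```

```text
(no output)
```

View pics/scene0.png

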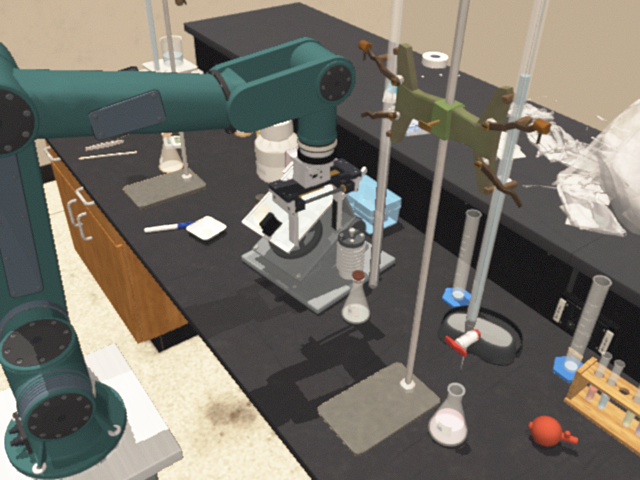

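View pics/side0.png

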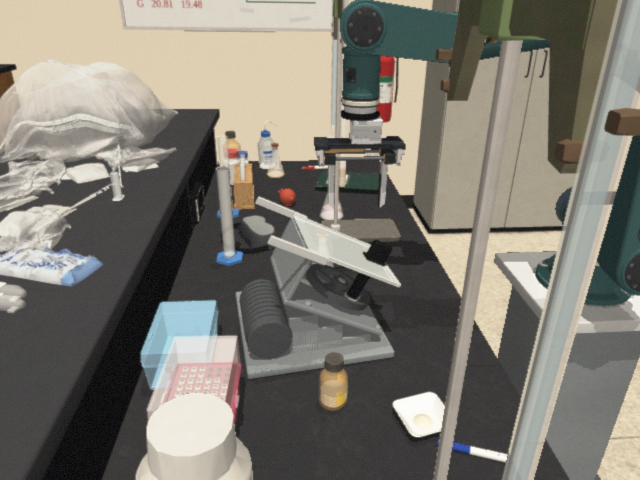

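Scene: guard (white-looking, ~(300,215)) with black fin at about (270,222), flask (356,297). Side: fin at about (377,252), crank at (357,285), bottle (334,382).

```bash
python3 - <<'E'
from h import *
np.set_printoptions(precision=4,suppress=True)
a,b=cal('scene'),cal('side')
print('fin',tri(ray(a,270,222),ray(b,377,252)))
print('flask z.06',plane(ray(a,356,300),[0,0,.06],np.array([0,0,1.])),'bottle',plane(ray(b,334,382),[0,0,.045],np.array([0,0,1.])))
print('stand',plane(ray(a,380,405),[0,0,.0],np.array([0,0,1.])))
w=cal('wrist');print(w); print(proj(a,[.55,0,.185]),proj(b,[.55,0,.185]))
im=snap('wrist','w0')
for n in ['scene','side']:
    im=cv2.imread(f'pics/{n}0.png'); 
    cr=im[140:300,200:400] if n=='scene' else im[180:370,230:410]
    cr=cv2.resize(cr,(390,400),interpolation=cv2.INTER_CUBIC); 
    globals()[n]=cr
cv2.imwrite('pics/c0.png',np.hstack([scene,side]))
E
```

```text
fin (array([0.527 , 0.1411, 0.1666]), [np.float64(8.565822693732992e-05), np.float64(8.56582269370882e-05)])
flask z.06 [ 0.6014 -0.0801  0.06  ] bottle [0.6268 0.3517 0.045 ]
stand [ 0.4969 -0.2893  0.    ]
{'intrinsics': array([[344.278 ,   0.    , 315.8979],
       [  0.    , 344.278 , 238.8173],
       [  0.    ,   0.    ,   1.    ]]), 'position': array([0.5503, 0.0697, 0.3839]), 'rotation': array([[ 1.    , -0.0002,  0.0022],
       [-0.0003,  0.9704,  0.2414],
       [-0.0022, -0.2414,  0.9704]])}
[315.5178 243.0691] [355.1584 213.7202]
```

View pics/c0.png

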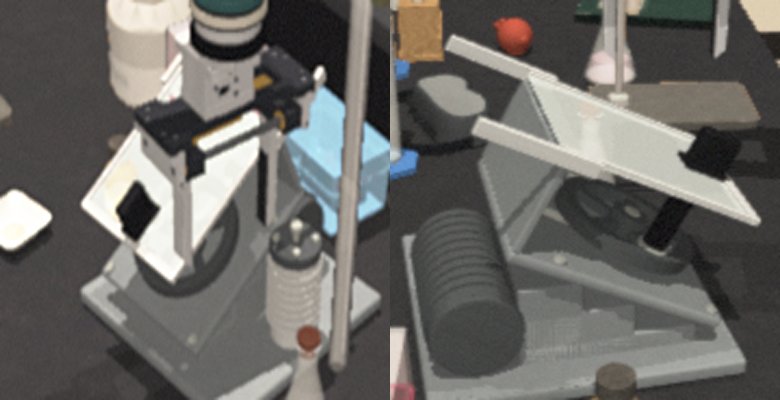

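View pics/w0.png

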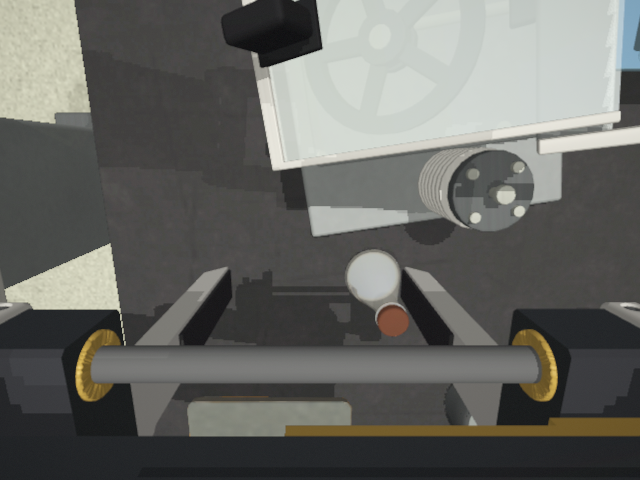

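Wrist: fin top (black) near (265,28), guard lower-right corner (275,168), hub (380,37), tell-tale pin (506,194), flask stopper (393,320). Guard lower corners: scene (242,222)/(291,253), side lower-left (399,284).

```bash
python3 - <<'E'
from h import *
np.set_printoptions(precision=4,suppress=True)
a,b,w=cal('scene'),cal('side'),cal('wrist')
LL=tri(ray(a,242,222),ray(b,399.4,283.6));print('LL',LL)
LR=tri(ray(a,291.3,252.8),ray(w,275,168));print('LR',LR)
d=LL[0]-LR[0];print('width',np.linalg.norm(d),'psi',np.arctan2(-d[0],d[1]))
H=tri(ray(b,340.8,280.7),ray(w,380,37));print('hub',H)
UR=tri(ray(w,620,118),ray(a,200+300/1.95,140+150/2.5)); print('UR',UR)
# plane-based: guard plane through LL/LR mean
psi=np.arctan2(-d[0],d[1]); 
for psi in [psi]:
    R=Ro.from_euler('ZY',[psi,-28*np.pi/180]).as_matrix(); n=R[:,2]
    m=(LL[0]+LR[0])/2
    u=plane(ray(w,620,118),m,n); l=plane(ray(w,275,168),m,n); print('edge len',np.linalg.norm(u-l),(R.T@(u-l)))
    print(R.T@(H[0]-m))
for n_,s in [('fin top corners',0)]:
    for p in [(225,22),(260,48),(312,22),(305,0),(262,66),(322,48)]:
        print(p, R.T@(plane(ray(w,*p),m+n*(.036 if p[1]<50 and p!=(322,48) else 0.002),n)-m))
E
```

```text
LL (array([0.4963, 0.2121, 0.1385]), [np.float64(0.0009748906836586478), np.float64(0.0009748906836587109)])
LR (array([0.5236, 0.0576, 0.1351]), [np.float64(0.0033571305033699658), np.float64(0.003357130503369881)])
width 0.15695224508804767 psi 0.17454898136940059
hub (array([0.5953, 0.1499, 0.1115]), [np.float64(8.393575960714916e-05), np.float64(8.393575960710974e-05)])
UR (array([0.7209, 0.0886, 0.1811]), [np.float64(0.0010606218855494422), np.float64(0.0010606218855494871)])
edge len 0.1871299309929537 [ 0.1871 -0.0036  0.    ]
[ 0.0647  0.0001 -0.0631]
(225, 22) [0.0092 0.0061 0.036 ]
(260, 48) [ 0.0285 -0.0125  0.036 ]
(312, 22) [ 0.061  -0.0101  0.036 ]
(305, 0) [ 0.0592 -0.      0.036 ]
(262, 66) [ 0.0046 -0.011   0.002 ]
(322, 48) [ 0.0486 -0.0128  0.002 ]
```

```bash
cat >> h.py <<'E'
np.set_printoptions(precision=4,suppress=True)
psi=0.162
L=Ro.from_euler('ZY',[psi,-np.radians(28)]).as_matrix()   # local axes wheel_axis
lx,ly,ln=L.T
RT=np.c_[-lx,ly,-ln]
def go(P,R=RT):
    o=robot.get_obs(); R0=Ro.from_euler('xyz',o['ee_rot'])
    print('shift',R0.inv().apply(np.array(P)-o['tool_pos']).round(4),'rot',(R0.inv()*Ro.from_matrix(R)).as_rotvec().round(4))
fin=np.array([.526,.139,.1665])
E
python3 - <<'E'
from h import *
go([.483,.12,.29]); print(L, fin+ln*.09)
print(plane(ray(cal('scene'),165,185),[0,0,0],np.array([0,0,1.])))
E
```

```text
shift [ 0.12   -0.0667 -0.0804] rot [-0.4235 -0.3607 -1.6942]
[[ 0.8714 -0.1613 -0.4633]
 [ 0.1424  0.9869 -0.0757]
 [ 0.4695  0.      0.8829]] [0.4843 0.1322 0.246 ]
[0.5009 0.6812 0.    ]
```

Call:
drive_tool:
  series:
    - [0.06, [0.02, -0.02, -0.05], [-0.042, -0.036, -0.169]]
    - [0.06, [0.05, -0.04, -0.08], [-0.085, -0.072, -0.339]]
    - [0.06, [0.08, -0.055, -0.08], [-0.127, -0.108, -0.508]]
    - [0.06, [0.11, -0.067, -0.08], [-0.17, -0.144, -0.678]]
    - [0.06, [0.12, -0.067, -0.08], [-0.212, -0.18, -0.847]]

```text
time: 0.78
tool_pos: [0.4821, 0.1217, 0.2905]
ee_rot: [3.024, 0.245, 2.417]
wrist_force: [-0.2, 0.3, -0.7]
width: 0.0601
finger_force: 0.0
```

```bash
python3 - <<'E'
from h import *
go(fin+ln*.085); o=robot.get_obs();print(o['time'],o['tool_pos'],o['joint_positions'])
E
```

```text
shift [0.0156 0.0056 0.0475] rot [-0.2084 -0.1776 -0.8395]
0.775 [0.4821 0.1217 0.2905] [ 0.2216 -0.2098  1.5193 -0.1272  1.5914 -0.6569]
```

Call:
drive_tool:
  series:
    - [0.06, [0, 0, 0], [-0.042, -0.036, -0.168]]
    - [0.06, [0, 0, 0], [-0.084, -0.071, -0.336]]
    - [0.06, [0.005, 0, 0.01], [-0.125, -0.107, -0.504]]
    - [0.06, [0.01, 0.003, 0.03], [-0.167, -0.142, -0.672]]
    - [0.06, [0.0156, 0.0056, 0.0475], [-0.2084, -0.1776, -0.8395]]

```text
time: 1.4
tool_pos: [0.4871, 0.1312, 0.2405]
ee_rot: [-3.141, 0.488, -2.982]
wrist_force: [0.1, -0.2, -0.2]
width: 0.0601
finger_force: 0.0
```

```bash
python3 - <<'E'
from h import *
go(fin+ln*.01); o=robot.get_obs();print(o['time'],o['tool_pos'],o['joint_positions'])
snap('wrist','w1');w=cal('wrist');print(w, proj(w,fin),proj(w,fin+ln*.017))
E
```

```text
shift [-0.0003  0.0016  0.074 ] rot [-0.0016 -0.0007 -0.0018]
1.4 [0.4871 0.1312 0.2405] [ 0.1467 -0.3893  1.8047  0.0059  1.2382 -1.5844]
{'intrinsics': array([[344.278 ,   0.    , 315.8979],
       [  0.    , 344.278 , 238.8173],
       [  0.    ,   0.    ,   1.    ]]), 'position': array([0.3446, 0.1073, 0.3584]), 'rotation': array([[-0.1613, -0.7378, -0.6554],
       [ 0.9869, -0.1214, -0.1063],
       [-0.0011, -0.664 ,  0.7478]])} [318.7475 252.1724] [318.9137 258.5805]
```

View pics/w1.png

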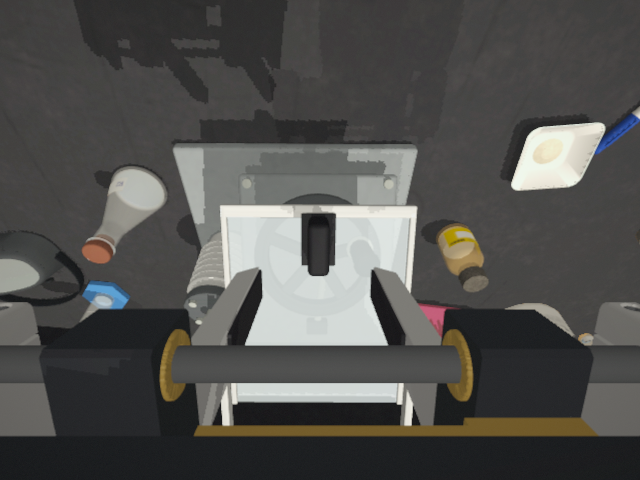

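Wrist view: fin centered at (318,247) between the jaws, guard edges parallel to image axes — yaw good. Bottle (462,258), flask (125,215). Descend and grip.

Call:
drive_tool:
  series:
    - [0.06, [0.002, 0.001, 0.035], [0, 0, 0]]
    - [0.06, [0.003, 0.001, 0.073], [0, 0, 0]]
    - [0.0, [0.003, 0.001, 0.073], [0, 0, 0]]
    - [0.0, [0.003, 0.001, 0.073], [0, 0, 0]]
    - [0.0, [0.003, 0.001, 0.073], [0, 0, 0]]

```text
time: 2.08
tool_pos: [0.5193, 0.1369, 0.1782]
ee_rot: [3.14, 0.491, -2.989]
wrist_force: [-0.2, -0.6, 0.5]
width: 0.0336
finger_force: 0.0
```

Call:
drive_tool:
  series:
    - [0, [0, 0, 0], [0, 0, 0]]
    - [0, [0, 0, 0], [0, 0, 0]]
    - [0, [0, 0, 0], [0, 0, 0]]
    - [0, [0, 0, 0], [0, 0, 0]]

```text
time: 2.58
tool_pos: [0.5187, 0.1379, 0.1769]
ee_rot: [3.138, 0.489, -2.988]
wrist_force: [-3.8, 5.3, 4.5]
width: 0.0156
finger_force: 30.0
```

Call:
drive_tool:
  series:
    - [0, [-0.02, 0, 0], [0, 0, 0]]
    - [0, [-0.045, 0, 0], [0, 0, 0]]
    - [0, [-0.07, 0, 0], [0, 0, 0]]
    - [0, [-0.095, 0, 0], [0, 0, 0]]
    - [0, [-0.12, 0, 0], [0, 0, 0]]

```text
time: 3.2
tool_pos: [0.6227, 0.154, 0.2329]
ee_rot: [3.139, 0.486, -2.988]
wrist_force: [-9.0, 3.0, 6.9]
width: 0.0158
finger_force: 30.0
```

Call:
drive_tool:
  series:
    - [0, [-0.015, 0, 0], [0, 0, 0]]
    - [0, [-0.03, 0, 0], [0, 0, 0]]
    - [0, [-0.04, 0, 0], [0, 0, 0]]
    - [0, [-0.045, 0, 0], [0, 0, 0]]
    - [0, [-0.045, 0, 0], [0, 0, 0]]

```text
time: 3.82
tool_pos: [0.6625, 0.1602, 0.2543]
ee_rot: [3.139, 0.488, -2.988]
wrist_force: [-5.0, 3.4, 4.6]
width: 0.0155
finger_force: 30.0
```

```bash
python3 - <<'E'
from h import *
o=robot.get_obs();print(o['tool_pos'],L.T@(o['tool_pos']-np.array([.5187,.1379,.1769])),o['wrist_force'],o['width'])
E
```

```text
[0.6625 0.1602 0.2543] [ 0.1648 -0.0012  0.    ] [-5.0499  3.4184  4.58  ] 0.015460238989903504
```

Call:
drive_tool:
  series:
    - [0.05, [0, 0, 0], [0, 0, 0]]
    - [0.05, [0, 0, 0], [0, 0, 0]]
    - [0.05, [0, 0, -0.05], [0, 0, 0]]
    - [0.06, [0.03, 0.01, -0.08], [0, 0, 0]]
    - [0.06, [0.09, 0.02, -0.09], [0, 0, 0]]

```text
time: 4.45
tool_pos: [0.5403, 0.1597, 0.2939]
ee_rot: [3.141, 0.494, -2.99]
wrist_force: [-0.5, 0.7, -0.3]
width: 0.0592
finger_force: 0.0
```

Call:
drive_tool:
  series:
    - [0.06, [0.05, 0.02, 0], [0, 0, 0]]
    - [0.06, [0.05, 0.02, 0], [0, 0, 0]]

```text
time: 4.7
tool_pos: [0.4888, 0.173, 0.2624]
ee_rot: [-3.141, 0.481, -2.986]
wrist_force: [-0.2, 0.5, -0.2]
width: 0.0601
finger_force: 0.0
```

```bash
sed -i 's/^psi=.*/psi=0.154/' h.py; python3 - <<'E'
from h import *
o=robot.get_obs();print(o['time'],o['tool_pos'],o['ee_rot'])
w=cal('wrist');im=snap('wrist','w2');snap('side','side2')
ax0=np.array([.5187,.1379,.1769])-ln*.029+ln*-.071  # deck out=?
E
```

```text
4.7 [0.4888 0.173  0.2624] [-3.1414  0.4811 -2.9858]
```

View pics/w2.png

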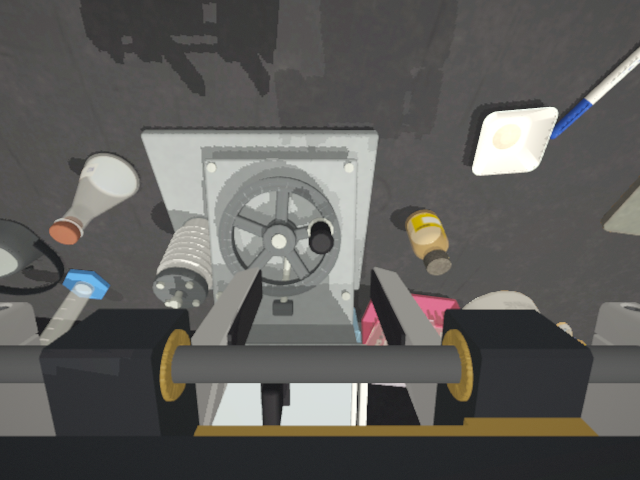

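```bash
python3 - <<'E'
from h import *
w=cal('wrist'); im=cv2.imread('pics/w2.png')
D=fin@ln-.111
def pl(u,v,h): return L.T@plane(ray(w,u,v),ln*(D+h),ln)
g=im[200:270,290:360].max(2)
m=(g<35).astype(np.uint8); n,lab,st,ce=cv2.connectedComponentsWithStats(m); i=1+st[1:,4].argmax(); print(st[i],ce[i]+[290,200])
f=L.T@fin; print('fin local',f, 'hubs',L.T@[.5953,.1499,.1115]-f)
print('hub',pl(279,241,.028)-f); 
for p in [(218,238),(340,238),(281,176)]: print('rim',p,pl(*p,.026)-f)
print('top',pl(321,243,.082)-f,'corner',pl(211,167,0)-f,pl(349,167,0)-f,pl(346,296,0)-f)
cv2.imwrite('pics/c2.png',cv2.resize(im[150:320,150:380],None,fx=3.4,fy=3.4,interpolation=cv2.INTER_CUBIC))
E
```

```text
[ 21  22  20  13 136] [319.6765 227.0956]
fin local [ 0.5559  0.0567 -0.107 ] hubs [ 0.0361  0.0001 -0.0815]
hub [ 0.0456 -0.0013 -0.083 ]
rim (218, 238) [ 0.0427 -0.0673 -0.085 ]
rim (340, 238) [ 0.0428  0.0645 -0.085 ]
rim (281, 176) [-0.0233  0.0024 -0.085 ]
top [ 0.0336  0.0431 -0.029 ] corner [-0.0315 -0.077  -0.111 ] [-0.0314  0.075  -0.111 ] [ 0.1215  0.0748 -0.111 ]
```

View pics/c2.png

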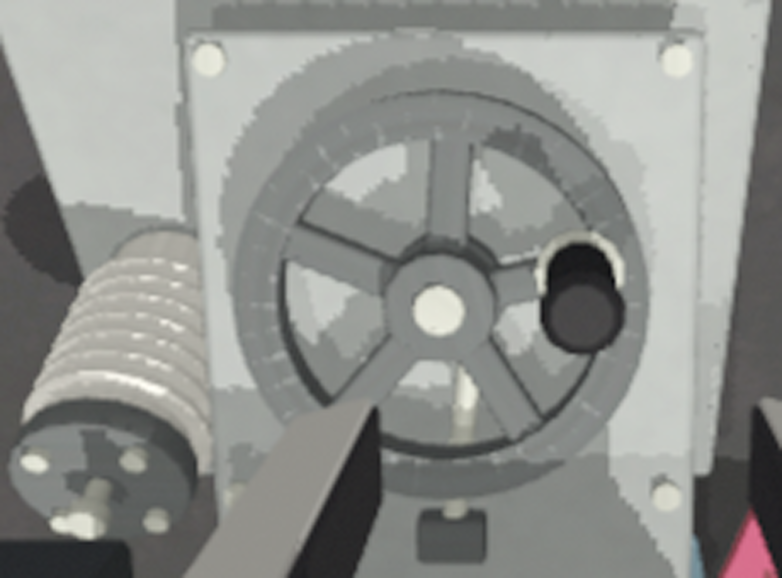

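Crop: wheel rim centered near (279.5,237), crank base (320.6,231) and top face (321.2,241.5); rim diameter comes out 132 mm as stated. The handle is to the left, slightly down-slope.

```bash
cat >> h.py <<'E'
D=fin@ln-.111; f=L.T@fin
E
python3 - <<'E'
from h import *
w=cal('wrist')
def pl(u,v,h): return L.T@plane(ray(w,u,v),ln*(D+h),ln)-f
# camera moved? check same pose
print(robot.get_obs()['tool_pos'])
b=pl(320.6,230.9,.028);t=pl(321.2,241.5,.082);bt=pl(281,296.5,.026);tp=pl(281,176.5,.026)
print(b,t,bt,tp)
ax=np.array([.0428,-.0014]); 
for q in (b,t): d=q[:2]-ax; print(np.hypot(*d), 'angle from upslope, cw+',np.arctan2(-d[1],d[0]))
E
```

```text
[0.493  0.173  0.2672]
[ 0.0345  0.0434 -0.083 ] [ 0.0322  0.0432 -0.029 ] [ 0.1107 -0.001  -0.085 ] [-0.0228  0.0024 -0.085 ]
0.0456109199272084 angle from upslope, cw+ -1.754791542201931
0.04586566557234779 angle from upslope, cw+ -1.8033776968442004
```

```bash
cat >> h.py <<'E'
def track(A,B,u,v,r=14,s=30):
    T=A[int(v)-r:int(v)+r+1,int(u)-r:int(u)+r+1]; S=B[int(v)-r-s:int(v)+r+s+1,int(u)-r-s:int(u)+r+s+1]
    m=cv2.matchTemplate(S,T,cv2.TM_CCOEFF_NORMED); _,q,_,p=cv2.minMaxLoc(m); return u+p[0]-s,v+p[1]-s,q
E
python3 - <<'E'
from h import *
print(robot.get_obs()['tool_pos'],robot.get_obs()['ee_rot']); w=cal('wrist'); snap('wrist','w3')
A,B=cv2.imread('pics/w2.png'),cv2.imread('pics/w3.png')
def pl(u,v,h): return L.T@plane(ray(w,u,v),ln*(D+h),ln)-f
R={}
for k,p,h in [('base',(320.6,230.9),.028),('top',(321.2,241.5),.082),('rl',(218.5,238),.026),('rr',(340.6,238),.026),('rt',(281,176.5),.026),('c1',(211,167),.0),('c2',(349,167),0)]:
    u,v,q=track(A,B,*p); R[k]=pl(u,v,h); print(k,u-p[0],v-p[1],round(q,3),R[k])
E
```

```text
[0.493  0.173  0.2672] [ 3.1413  0.4888 -2.9877]
base 1.0 -7.0 0.98 [ 0.0268  0.0445 -0.083 ]
top 1.0 -8.0 0.969 [ 0.0247  0.0441 -0.029 ]
rl 1.0 -6 0.987 [ 0.036  -0.0653 -0.085 ]
rr 1.0 -7 0.987 [ 0.035  0.066 -0.085]
rt 1 -7.0 0.973 [-0.0299  0.0036 -0.085 ]
c1 1 -7 0.978 [-0.039  -0.0754 -0.111 ]
c2 1 -7 0.989 [-0.0389  0.0759 -0.111 ]
```

```bash
cat >> h.py <<'E'
axl=np.array([.0361,.0002])
def crank(th,h=.068,r=.0451):  # TCP world for handle angle th (cw from upslope), h out from deck
    return L@(f+np.array([axl[0]+r*np.cos(th),axl[1]-r*np.sin(th),h-.111]))
E
python3 - <<'E'
from h import *
print(L.T@robot.get_obs()['tool_pos']-f); go(crank(-1.80,.125)); go(crank(-1.80))
E
```

```text
[0.0243 0.0384 0.1023]
shift [-0.0014  0.0057  0.0883] rot [ 0.0003  0.0012 -0.0008]
shift [-0.0013  0.0057  0.1453] rot [ 0.0003  0.0012 -0.0008]
```

Call:
drive_tool:
  series:
    - [0.05, [-0.001, 0.006, 0.04], [0, 0, 0]]
    - [0.05, [-0.001, 0.006, 0.08], [0, 0, 0]]
    - [0.05, [-0.001, 0.006, 0.11], [0, 0, 0]]
    - [0.05, [-0.001, 0.006, 0.145], [0, 0, 0]]
    - [0.05, [-0.001, 0.006, 0.145], [0, 0, 0]]

```text
time: 5.48
tool_pos: [0.5603, 0.1888, 0.1363]
ee_rot: [3.141, 0.482, -2.989]
wrist_force: [0.4, 0.7, 0.2]
width: 0.0502
finger_force: 0.0
```

Call:
drive_tool:
  series:
    - [0.0, [0, 0, 0], [0, 0, 0]]
    - [0.0, [0, 0, 0], [0, 0, 0]]
    - [0.0, [0, 0, 0], [0, 0, 0]]
    - [0.0, [0, 0, 0], [0, 0, 0]]
    - [0.0, [0, 0, 0], [0, 0, 0]]

```text
time: 6.1
tool_pos: [0.5602, 0.1897, 0.1408]
ee_rot: [3.141, 0.49, -2.988]
wrist_force: [-1.2, -1.9, 3.1]
width: 0.022
finger_force: 30.0
```

```bash
python3 - <<'E'
from h import *
o=robot.get_obs();print(o['time'],L.T@o['tool_pos']-f, L.T@o['wrist_force'],o['width'],o['finger_force'])
snap('wrist','w4'); snap('scene','scene4')
E
```

```text
6.1 [ 0.0246  0.0448 -0.0422] [ 0.1495 -1.691   3.4852] 0.022044240756978306 30.00094687566161
```

View pics/w4.png

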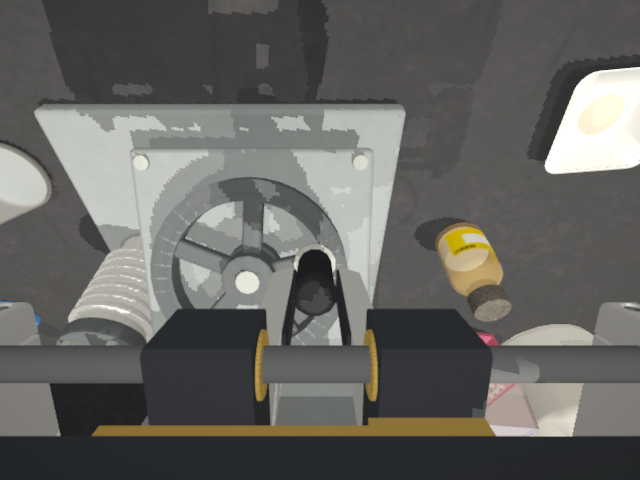

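Wrist: the jaws hold the crank handle (316,280), width 22 mm, matching the handle.

```bash
python3 - <<'E'
from h import *
th=-1.82+.12*np.arange(18)
for a,b in zip(th[:-1],th[1:]): print(round(b,2),np.round([-.045*(np.cos(b)-np.cos(a)),-.045*(np.sin(b)-np.sin(a))],4))
E
```

```text
-1.7 [-0.0053  0.001 ]
-1.58 [-0.0054  0.0004]
-1.46 [-0.0054 -0.0003]
-1.34 [-0.0053 -0.0009]
-1.22 [-0.0052 -0.0015]
-1.1 [-0.0049 -0.0022]
-0.98 [-0.0047 -0.0027]
-0.86 [-0.0043 -0.0033]
-0.74 [-0.0039 -0.0038]
-0.62 [-0.0034 -0.0042]
-0.5 [-0.0029 -0.0046]
-0.38 [-0.0023 -0.0049]
-0.26 [-0.0017 -0.0051]
-0.14 [-0.0011 -0.0053]
-0.02 [-0.0004 -0.0054]
0.1 [ 0.0002 -0.0054]
0.22 [ 0.0009 -0.0053]
```

Call:
drive_tool:
  series:
    - [0, [-0.0053, 0.001, 0], [0, 0, 0]]

```text
time: 6.32
tool_pos: [0.5629, 0.1911, 0.1418]
ee_rot: [3.141, 0.485, -2.988]
wrist_force: [-8.9, -2.7, 7.1]
width: 0.0219
finger_force: 30.0
```

Call:
drive_tool:
  series:
    - [0, [-0.0054, 0.0004, 0], [0, 0, 0]]

```text
time: 6.45
tool_pos: [0.567, 0.1923, 0.144]
ee_rot: [3.141, 0.483, -2.988]
wrist_force: [-10.4, -3.2, 7.7]
width: 0.0216
finger_force: 30.0
```

Call:
drive_tool:
  series:
    - [0, [-0.0054, -0.0003, 0], [0, 0, 0]]

```text
time: 6.58
tool_pos: [0.5711, 0.1931, 0.1461]
ee_rot: [3.14, 0.481, -2.988]
wrist_force: [-12.0, -2.1, 8.6]
width: 0.0219
finger_force: 30.0
```

Call:
drive_tool:
  series:
    - [0, [-0.0053, -0.0009, 0], [0, 0, 0]]

```text
time: 6.7
tool_pos: [0.5753, 0.1933, 0.1483]
ee_rot: [3.139, 0.48, -2.988]
wrist_force: [-14.8, -1.3, 8.9]
width: 0.0217
finger_force: 30.0
```

Call:
drive_tool:
  series:
    - [0, [-0.0052, -0.0015, 0], [0, 0, 0]]

```text
time: 6.82
tool_pos: [0.5795, 0.1931, 0.1504]
ee_rot: [3.138, 0.479, -2.989]
wrist_force: [-15.2, -0.0, 8.5]
width: 0.0218
finger_force: 30.0
```

Call:
drive_tool:
  series:
    - [0, [-0.0049, -0.0022, 0], [0, 0, 0]]

```text
time: 6.95
tool_pos: [0.5838, 0.1922, 0.1527]
ee_rot: [3.136, 0.479, -2.989]
wrist_force: [-16.2, 1.6, 9.5]
width: 0.0216
finger_force: 30.0
```

Call:
drive_tool:
  series:
    - [0, [-0.0047, -0.0027, 0], [0, 0, 0]]

```text
time: 7.08
tool_pos: [0.5881, 0.1909, 0.1549]
ee_rot: [3.134, 0.479, -2.989]
wrist_force: [-16.2, 2.8, 9.1]
width: 0.0215
finger_force: 30.0
```

Call:
drive_tool:
  series:
    - [0, [-0.0043, -0.0033, 0], [0, 0, 0]]

```text
time: 7.2
tool_pos: [0.5923, 0.1889, 0.157]
ee_rot: [3.133, 0.479, -2.989]
wrist_force: [-15.9, 5.2, 9.0]
width: 0.0214
finger_force: 30.0
```

Call:
drive_tool:
  series:
    - [0, [-0.0039, -0.0038, 0], [0, 0, 0]]

```text
time: 7.32
tool_pos: [0.5965, 0.1863, 0.1591]
ee_rot: [3.132, 0.48, -2.989]
wrist_force: [-15.1, 5.2, 8.5]
width: 0.022
finger_force: 30.0
```

Call:
drive_tool:
  series:
    - [0, [-0.0034, -0.0042, 0], [0, 0, 0]]

```text
time: 7.45
tool_pos: [0.6005, 0.183, 0.1611]
ee_rot: [3.131, 0.481, -2.989]
wrist_force: [-13.1, 6.0, 9.1]
width: 0.0218
finger_force: 30.0
```

```bash
cat > fit.py <<'E'
from h import *
from scipy.optimize import least_squares
d=np.loadtxt('d.txt'); P=(d[:,:3]@L)-f; F=d[:,3:]@L
dx,dy=P[:,0]-axl[0],P[:,1]-axl[1]; th=np.arctan2(-dy,dx)
tx,ty=-np.sin(th),-np.cos(th)   # cw tangent (x,y)
T=-(F[:,0]*tx+F[:,1]*ty)*.045; Fr=F[:,0]*np.cos(th)-F[:,1]*np.sin(th)
print(np.c_[th,np.hypot(dx,dy),T,Fr,F[:,2]])
g=lambda p:p[0]-p[2]*np.sin(1.963*np.clip(th-p[1],-1.6,1.6))-T
r=least_squares(g,[.18,-.25,.33]);print(r.x,r.fun)
g2=lambda p:p[0]-.33*np.sin(1.963*(th-p[1]))-T
r=least_squares(g2,[.18,-.25]);print(r.x)
E
cat > d.txt <<'E'
.5629 .1911 .1418 -8.9 -2.7 7.1
.567 .1923 .144 -10.4 -3.2 7.7
.5711 .1931 .1461 -12 -2.1 8.6
.5753 .1933 .1483 -14.8 -1.3 8.9
.5795 .1931 .1504 -15.2 0 8.5
.5838 .1922 .1527 -16.2 1.6 9.5
.5881 .1909 .1549 -16.2 2.8 9.1
.5923 .1889 .157 -15.9 5.2 9
.5965 .1863 .1591 -15.1 5.2 8.5
.6005 .183 .1611 -13.1 6 9.1
E
python3 fit.py
```

```text
[[-1.7538  0.0464  0.223  -0.4079 10.5922]
 [-1.6501  0.0463  0.2699 -1.0949 11.8539]
 [-1.5492  0.0464  0.302  -0.3792 13.3116]
 [-1.4467  0.0463  0.4034 -0.1248 14.8178]
 [-1.345   0.0462  0.4301  0.1971 14.5566]
 [-1.2376  0.046   0.462   0.7491 15.7882]
 [-1.1288  0.046   0.4868  0.6911 15.3486]
 [-1.0176  0.0458  0.5216  1.7485 14.9483]
 [-0.9001  0.0456  0.5074  0.5696 14.1357]
 [-0.778   0.0454  0.4549  1.0522 13.68  ]]
[ 0.1767 -0.2018  0.326 ] [-0.0154  0.0026  0.03   -0.0173  0.0014  0.0064  0.0058 -0.0191 -0.0113
  0.0168]
[ 0.173 -0.205]
```

Fit matches the stated friction and amplitude; top of compression is at handle angle ≈ -0.20. Continue more slowly.

Call:
drive_tool:
  series:
    - [0, [-0.0029, -0.0046, 0], [0, 0, 0]]

```text
time: 7.58
tool_pos: [0.6044, 0.179, 0.1629]
ee_rot: [3.131, 0.483, -2.989]
wrist_force: [-10.9, 6.6, 8.5]
width: 0.0216
finger_force: 30.0
```

Call:
drive_tool:
  series:
    - [0, [-0.0023, -0.0049, 0], [0, 0, 0]]

```text
time: 7.7
tool_pos: [0.6079, 0.1744, 0.1645]
ee_rot: [3.132, 0.485, -2.989]
wrist_force: [-9.5, 6.4, 7.8]
width: 0.0215
finger_force: 30.0
```

Call:
drive_tool:
  series:
    - [0, [-0.0017, -0.0051, 0], [0, 0, 0]]

```text
time: 7.82
tool_pos: [0.6108, 0.1691, 0.1658]
ee_rot: [3.133, 0.487, -2.989]
wrist_force: [-7.7, 5.1, 7.7]
width: 0.0212
finger_force: 30.0
```

Call:
drive_tool:
  series:
    - [0, [-0.0006, -0.0026, 0], [0, 0, 0]]

```text
time: 7.95
tool_pos: [0.6124, 0.1658, 0.1663]
ee_rot: [3.134, 0.488, -2.989]
wrist_force: [-6.2, 3.6, 6.6]
width: 0.0216
finger_force: 30.0
```

Call:
drive_tool:
  series:
    - [0, [-0.0005, -0.0027, 0], [0, 0, 0]]

```text
time: 8.07
tool_pos: [0.6135, 0.1629, 0.1668]
ee_rot: [3.135, 0.488, -2.989]
wrist_force: [-5.8, 2.5, 6.8]
width: 0.0217
finger_force: 30.0
```

```bash
cat >> d.txt <<'E'
.6044 .179 .1629 -10.9 6.6 8.5
.6079 .1744 .1645 -9.5 6.4 7.8
.6108 .1691 .1658 -7.7 5.1 7.7
.6124 .1658 .1663 -6.2 3.6 6.6
.6135 .1629 .1668 -5.8 2.5 6.8
E
python3 fit.py; python3 - <<'E'
from h import *
from scipy.optimize import least_squares
d=np.loadtxt('d.txt')[:,:3]@L-f
print(least_squares(lambda p:np.hypot(d[:,0]-p[0],d[:,1]-p[1])-.045,[.036,0]).x)
E
```

```text
[[-1.7538  0.0464  0.223  -0.4079 10.5922]
 [-1.6501  0.0463  0.2699 -1.0949 11.8539]
 [-1.5492  0.0464  0.302  -0.3792 13.3116]
 [-1.4467  0.0463  0.4034 -0.1248 14.8178]
 [-1.345   0.0462  0.4301  0.1971 14.5566]
 [-1.2376  0.046   0.462   0.7491 15.7882]
 [-1.1288  0.046   0.4868  0.6911 15.3486]
 [-1.0176  0.0458  0.5216  1.7485 14.9483]
 [-0.9001  0.0456  0.5074  0.5696 14.1357]
 [-0.778   0.0454  0.4549  1.0522 13.68  ]
 [-0.6484  0.0452  0.4196  1.2614 12.0864]
 [-0.5155  0.0451  0.3881  0.5646 10.8333]
 [-0.3781  0.0448  0.3002  0.054  10.0036]
 [-0.2954  0.0448  0.218  -0.432   8.4445]
 [-0.2253  0.0448  0.1628 -0.7404  8.5147]]
[ 0.1689 -0.2048  0.337 ] [-0.0201 -0.      0.0292 -0.0164  0.0034  0.0093  0.0091 -0.0158 -0.0087
  0.0181  0.007  -0.0262 -0.019   0.0105  0.0196]
[ 0.173  -0.2054]
[0.0355 0.0015]
```

Call:
drive_tool:
  series:
    - [0, [-0.0002, -0.002, 0], [0, 0, 0]]
    - [0, [-0.0003, -0.004, 0], [0, 0, 0]]
    - [0, [-0.0003, -0.004, 0], [0, 0, 0]]
    - [0, [-0.0003, -0.004, 0], [0, 0, 0]]

```text
time: 8.57
tool_pos: [0.615, 0.1578, 0.1672]
ee_rot: [3.138, 0.489, -2.989]
wrist_force: [-5.6, 0.5, 7.0]
width: 0.0218
finger_force: 30.0
```

```bash
python3 - <<'E'
from h import *
for a in [axl,np.array([.0355,.0015])]:
    o=robot.get_obs();p=L.T@o['tool_pos']-f;print(np.arctan2(-(p[1]-a[1]),p[0]-a[0])+.205,L.T@o['wrist_force'],o['time'])
E
```

```text
0.0979393163040901 [-1.5042  1.3637  8.7767] 8.575
0.12799443217870954 [-1.5042  1.3637  8.7767] 8.575
```

Call:
drive_tool:
  series:
    - [0, [0, -0.0015, 0], [0, 0, 0]]
    - [0, [0, -0.0025, 0], [0, 0, 0]]
    - [0, [0, -0.0025, 0], [0, 0, 0]]
    - [0, [0, -0.0025, 0], [0, 0, 0]]

```text
time: 9.07
tool_pos: [0.6155, 0.1551, 0.1672]
ee_rot: [3.138, 0.49, -2.989]
wrist_force: [-4.3, -0.1, 7.2]
width: 0.0219
finger_force: 30.0
```

```bash
python3 - <<'E'
from h import *
for a in [axl,np.array([.0355,.0015])]:
    o=robot.get_obs();p=L.T@o['tool_pos']-f;print(np.arctan2(-(p[1]-a[1]),p[0]-a[0])+.205,L.T@o['wrist_force'],o['time'])
E
```

```text
0.1612186894858455 [-0.3748  0.5928  8.3598] 9.075
0.19058142014141055 [-0.3748  0.5928  8.3598] 9.075
```

Call:
drive_tool:
  series:
    - [0.045, [0, 0, 0], [0, 0, 0]]
    - [0.045, [0, 0, 0], [0, 0, 0]]
    - [0.045, [0, 0, 0], [0, 0, 0]]
    - [0.045, [0, 0, -0.04], [0, 0, 0]]
    - [0.045, [0, 0, -0.08], [0, 0, 0]]

```text
time: 9.7
tool_pos: [0.5775, 0.148, 0.2354]
ee_rot: [3.14, 0.485, -2.988]
wrist_force: [0.8, -0.7, -0.7]
width: 0.045
finger_force: 0.0
```

Call:
drive_tool:
  series:
    - [0.05, [0.06, 0.01, -0.05], [0, 0, 0]]
    - [0.05, [0.1, 0.01, -0.07], [0, 0, 0]]
    - [0.05, [0.1, 0.01, -0.07], [0, 0, 0]]
    - [0.05, [0.1, 0.01, -0.07], [0, 0, 0]]

```text
time: 10.2
tool_pos: [0.4575, 0.1395, 0.2513]
ee_rot: [3.14, 0.488, -2.988]
wrist_force: [0.4, 0.2, -0.3]
width: 0.05
finger_force: 0.0
```

```bash
python3 - <<'E'
from h import *
o=robot.get_obs();print(o['time'],o['tool_pos'],o['width'],L.T@o['tool_pos']-f);print(cal('wrist')['position']); im=snap('wrist','w5')
E
```

```text
10.2 [0.4575 0.1395 0.2513] 0.05003412297667893 [-0.0199  0.011   0.1066]
[0.316  0.1171 0.3726]
```

View pics/w5.png

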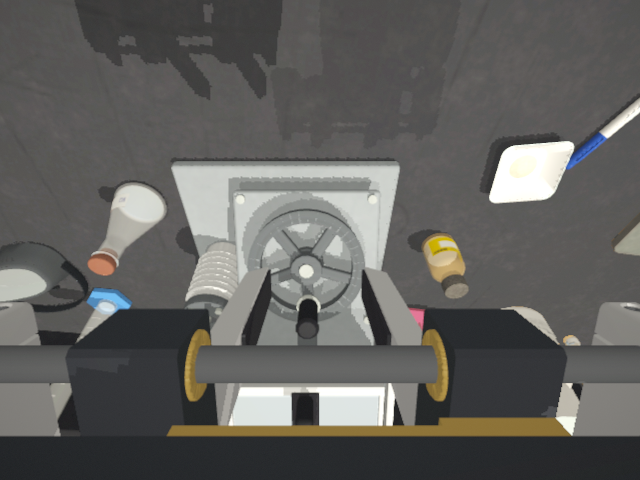

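Wrist: the crank now stands at the top of the wheel (base (308,307), hub (306,271)) and has stayed put (≈0.16 rad past top); flask and bottle upright. Now the guard.

```bash
python3 - <<'E'
from h import *
G=np.array([.6625,.1602,.2543]); R=Ro.from_euler('xyz',[3.139,.488,-2.988]).as_matrix()
go(G+ln*.06,R); go(G,R)
E
```

```text
shift [-0.183  -0.0107  0.0331] rot [-0.0017 -0.0009 -0.0004]
shift [-0.1831 -0.0108  0.0931] rot [-0.0017 -0.0009 -0.0004]
```

Call:
drive_tool:
  series:
    - [0.05, [-0.05, -0.005, 0], [0, 0, 0]]
    - [0.05, [-0.1, -0.011, 0.01], [0, 0, 0]]
    - [0.05, [-0.15, -0.011, 0.03], [0, 0, 0]]
    - [0.05, [-0.183, -0.011, 0.033], [0, 0, 0]]
    - [0.05, [-0.183, -0.011, 0.033], [0, 0, 0]]

```text
time: 10.88
tool_pos: [0.6368, 0.1555, 0.3052]
ee_rot: [3.14, 0.484, -2.989]
wrist_force: [-0.0, -0.2, -0.0]
width: 0.0499
finger_force: 0.0
```

Call:
drive_tool:
  series:
    - [0.05, [0, 0, 0.03], [0, 0, 0]]
    - [0.05, [0, 0, 0.06], [0, 0, 0]]
    - [0.0, [0, 0, 0.06], [0, 0, 0]]
    - [0.0, [0, 0, 0.06], [0, 0, 0]]
    - [0.0, [0, 0, 0.06], [0, 0, 0]]

```text
time: 11.5
tool_pos: [0.6618, 0.1601, 0.257]
ee_rot: [3.14, 0.491, -2.988]
wrist_force: [0.1, -1.1, 1.1]
width: 0.0238
finger_force: 0.0
```

Call:
drive_tool:
  series:
    - [0.0, [0, 0, 0], [0, 0, 0]]
    - [0.0, [0, 0, 0], [0, 0, 0]]
    - [0.0, [0, 0, 0], [0, 0, 0]]

```text
time: 11.88
tool_pos: [0.6618, 0.1601, 0.2567]
ee_rot: [3.141, 0.49, -2.988]
wrist_force: [-3.6, -1.3, 5.5]
width: 0.0157
finger_force: 30.0
```

Gripped. Slide down 165 mm.

Call:
drive_tool:
  series:
    - [0, [0.02, 0, 0], [0, 0, 0]]
    - [0, [0.045, 0, 0], [0, 0, 0]]
    - [0, [0.07, 0, 0], [0, 0, 0]]
    - [0, [0.095, 0, 0], [0, 0, 0]]
    - [0, [0.12, 0, 0], [0, 0, 0]]

```text
time: 12.5
tool_pos: [0.5577, 0.144, 0.2007]
ee_rot: [3.14, 0.493, -2.988]
wrist_force: [-0.4, 0.4, 5.7]
width: 0.0154
finger_force: 30.0
```

Call:
drive_tool:
  series:
    - [0, [0.015, 0, 0], [0, 0, 0]]
    - [0, [0.03, 0, 0], [0, 0, 0]]
    - [0, [0.04, 0, 0], [0, 0, 0]]
    - [0, [0.046, 0, 0], [0, 0, 0]]
    - [0, [0.046, 0, 0], [0, 0, 0]]

```text
time: 13.12
tool_pos: [0.518, 0.1378, 0.1793]
ee_rot: [3.14, 0.493, -2.988]
wrist_force: [-0.7, -0.4, 6.4]
width: 0.0156
finger_force: 30.0
```

```bash
python3 - <<'E'
from h import *
o=robot.get_obs();print(o['tool_pos'],L.T@(o['tool_pos']-np.array([.6618,.1601,.2567])),L.T@o['wrist_force'],o['width'])
E
```

```text
[0.518  0.1378 0.1793] [-0.1649  0.     -0.    ] [ 2.3236 -0.2797  5.9934] 0.015641862170315327
```

Call:
drive_tool:
  series:
    - [0.05, [0, 0, 0], [0, 0, 0]]
    - [0.05, [0, 0, 0], [0, 0, 0]]
    - [0.05, [0, 0, -0.05], [0, 0, 0]]
    - [0.05, [0.03, 0, -0.1], [0, 0, 0]]
    - [0.05, [0.03, 0, -0.1], [0, 0, 0]]

```text
time: 13.75
tool_pos: [0.4439, 0.1264, 0.2553]
ee_rot: [3.14, 0.495, -2.988]
wrist_force: [-0.0, -0.2, -0.2]
width: 0.0499
finger_force: 0.0
```

```bash
python3 - <<'E'
from h import *
o=robot.get_obs();print(o['time'],o['tool_pos'],o['wrist_force']); im=snap('wrist','w6')
E
```

```text
13.75 [0.4439 0.1264 0.2553] [-0.0388 -0.2419 -0.2299]
```

View pics/w6.png

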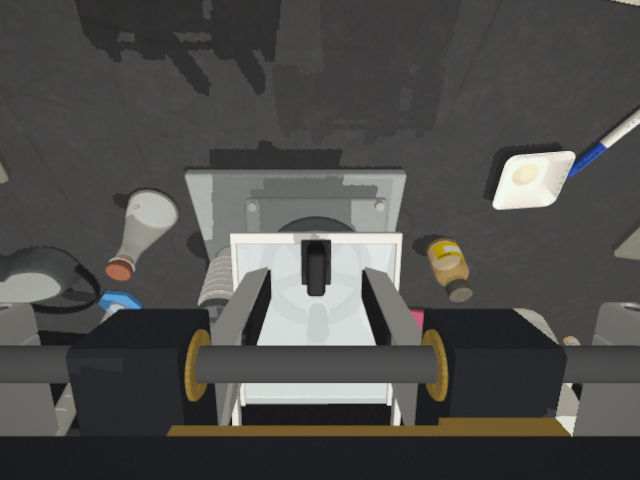

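The guard is down over the wheel (fin at (316,265)), the crank is visible at the top through it (~(318,320)), flask and bottle are upright, and the gripper is clear.

```bash
python3 -c "
from bench import robot
print(robot.close_job())"
```

```text
the job is handed in; nothing more can be done
None
```

I handed the job in at about 14 s: I slid the guard fully up, turned the flywheel to about 0.16 rad past the top of compression (my estimate from the handle position and the force readings) and let go, and slid the guard fully back down; the flask and bottle are still upright, and no verdict was returned.

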